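# Unstack the paint pots into their drip dishes

## Robot

A 6-joint arm with a two-finger parallel gripper is mounted at the origin on the work surface. World frame = base frame: x ahead of the robot, y to its left, z up, the work surface at z = 0. Lengths are in m, angles in rad, forces in N, time in s.
With the tool pointing down it reaches from about 0.25 to 0.725 m from the base axis. Payload 4 kg.
Tool frame: the origin (TCP) lies midway between the tips of the shut fingers; the grasp point (between the pads) lies 19 mm behind it; z points along the fingers, y is the line along which they close (so a half turn about z gives the same grasp; the last joint's range is limited). The gripper opens to 85 mm and grips with 20 to 120 N. Pads are 22 mm wide; open, the fingers measure 114 mm over their backs; the gripper's body (76 mm by 85 mm) begins 54 mm behind the grasp point. The pads swing forward as they close: fully open they stand 13 mm farther back than shut.
Start: joints at [1.207, 0.241, 0.005, 1.335, 0, 1.571], TCP at [0.178, 0.467, 0.231] pointing down, gripper open.
Joint ranges: [-2.72, 2.72], [-1.05, 1.87], [-1.09, 1.28], [-1.99, 2.15], [-1.42, 1.44], [-3.14, 3.14]. Speed limits (rad/s): [2.79, 2.79, 3.14, 3.14, 3.14, 3.14].

## Interface

Orientations are given as a unit quaternion [x, y, z, w].
In Python, from workcell import get_obs, camera, job_done, silhouettes gives the robot as it stands. The module is installed in compiled form; this text tells all that it offers.
- The arm moves only by the tool drive_tool, never from a script. Its argument "increments" is a list of rows, each a list of 3 entries, a list of its own where there are three numbers: the shift along the world's x, y, z in mm, then the turn, a rotation vector about the world's x, y, z in degrees, then the opening, from 0 (shut) to 1 (fully open). A call has 1 to 8 rows; each row shifts and turns the commanded pose from where the row before left it; what a row does not reach is not made up. A row lasts 1/12 s, in which the tool goes at most 41.7 mm and 7.16 degrees, less where a joint would pass 70% of its speed; a pose out of reach is approached as far as the arm can. A call is refused whole if a number of a shift passes 41.7 or a number of a turn 7.16, either way. A call with a gripper value outside its range is refused whole. The fingers move at their own pace and stop on an object; the grip force is fixed at half the most. Time passes only in rows, so rows that do not move let the fingers close. It gives the time, the measured TCP pose, the force, the opening and the grip force at its end, in the units of the state.
- get_obs(): the state, without advancing time (a new reading comes with each control period).
- camera(name): name is "side" or "top" or "wrist"; returns a dict with "image" (384x512x3 uint8, red, green, blue), "K" (3x3 intrinsics, pixels), "view" (4x4, takes a point from world to camera coordinates). Camera axes: x right, y down, z forward; pixel columns grow to the right and rows downward; lengths in m; the calibration is good to about 2 mm. A picture is of the moment at which its call begins. There is no depth.
- job_done(): hands the job in; it is judged then, once.
Trained networks look in a picture, given as the dict that the camera call returned (one of the last four; its "shot" number tells which), for a name from the list of things; names that differ only in an ending like _2 or _b are one class to them, and where a whole thing is asked for, a point or a joint stands for the part that bears it (a point fixed in the world has none). Each returns a list of dicts, best first, with "conf" (0 to 1); they miss things now and then, are a little off and sometimes report something else, mostly with a low value. They report only what shows in the picture. A call takes as long as a camera call. They do not tell look-alikes from the thing itself.
- silhouettes(query, picture): "region" (384x512 bool, what is visible of it) and "bbox" ([left, top, right, bottom] in pixels, round what is visible of it).
The state is a dict: "clock": time; "joint_pos": joint angles; "joint_vel": joint speeds; "tau": joint torques, N m; "eef_pos": TCP position; "tool_rot": TCP orientation; "ft_force": force on the tool from outside, world axes, zero at the start; "ft_torque": the same for the moment, N m; "grip_width": finger opening in m; "grasp_force": force on a finger pad.
Only numpy, scipy, OpenCV 4.12 (cv2) and the standard library are available. Lean on these libraries where they do the work, as an engineer would, in place of code of your own. Each camera call takes 0.05 s, during which the arm holds its last target. There are 200 camera calls.

## Task

Lay out the paints for the mask painter: take the two stacks apart one pot at a time, never lifting a tin with a jar still on it, and stand each tin and each jar upright inside the rim of the drip dish of its own colour. Keep the pots upright, set them down instead of dropping them, and leave the freshly painted mask lying where it is.

Things in the scene. Friction and masses are not known exactly. Their poses are not given: they have to be found in the camera images.
- tin_red: paint tin, loose: an upright steel cylinder with a red band and red lid, 62 mm across, 50 mm tall, about 0.25 to 0.5 kg; origin at the centre of its underside, z up. At the start it stands on the bench with one jar on its lid (which jar varies), so only the rim of its lid shows from above. Unlisted paint tubes, a brush and a cork block, all under 25 mm high, lie on the bench in between.
- tin_blue: paint tin, loose: an upright steel cylinder with a blue band and blue lid, 62 mm across, 50 mm tall, about 0.25 to 0.5 kg; origin at the centre of its underside, z up. At the start it stands on the bench with one jar on its lid (which jar varies), so only the rim of its lid shows from above. Unlisted paint tubes, a brush and a cork block, all under 25 mm high, lie on the bench in between.
- jar_yellow: paint jar, loose: an upright yellow cylinder with a yellow cap and a thin white band, 40 mm across, 50 mm tall, about 0.1 to 0.17 kg; origin at the centre of its underside, z up. At the start it stands on the lid of one of the two tins (underside 50 mm above the bench).
- jar_green: paint jar, loose: an upright green cylinder with a green cap and a thin white band, 40 mm across, 50 mm tall, about 0.1 to 0.17 kg; origin at the centre of its underside, z up. At the start it stands on the lid of one of the two tins (underside 50 mm above the bench).
- dish_red: drip dish for the red tin, fixed to the bench: round, shallow, all red, 96 mm across outside, 86 mm inside, rim 8 mm above the bench, inner floor 4 mm above the bench; origin at the centre of its underside on the bench, z up.
- dish_blue: drip dish for the blue tin, fixed to the bench: round, shallow, all blue, 96 mm across outside, 86 mm inside, rim 8 mm above the bench, inner floor 4 mm above the bench; origin at the centre of its underside on the bench, z up.
- dish_yellow: drip dish for the yellow jar, fixed to the bench: round, shallow, all yellow, 74 mm across outside, 64 mm inside, rim 8 mm above the bench, inner floor 4 mm above the bench; origin at the centre of its underside on the bench, z up.
- dish_green: drip dish for the green jar, fixed to the bench: round, shallow, all green, 74 mm across outside, 64 mm inside, rim 8 mm above the bench, inner floor 4 mm above the bench; origin at the centre of its underside on the bench, z up.
- mask: bystander, loose: freshly painted black and gold half mask lying face up to dry, 140 mm along its y, 95 mm along its x, about 65 mm or less high, at the right-hand edge of the working area; origin at the middle of its underside, z up.
Things that resemble listed ones, but are neither listed nor needed, are in the scene too. Several things look just like the tin_blue: the one meant starts farthest from the robot's base.

How it is judged:
By the outcome, as a careful person would: the job done as asked, in the order asked, and still so for the second after the job is handed in, with the robot touching nothing.
It also fails if it takes over 120 s, if anything falls off the work surface, if the arm or the gripper's body presses on something with over 40 N, if the wrist force passes 120 N, or if a joint passes its speed limit or range.

## Working session

There is one attempt and no reset: what is moved stays moved. The work goes in short steps, Python scripts to look and compute and a tool call to move; the robot and the scene stay as the last step left them, time stands still between calls to the robot, and variables do not carry over. Pictures are saved under pics/ and viewed, at most 14 in all, crops included, and the job is handed in when it is done.

Besides the shell and the picture viewer there is one more tool, called after "Request:" by a JSON object that holds its "method" and its "body". drive_tool: Moves the arm, as the interface text tells. Its arguments: {"type":"object","properties":{"increments":{"type":"array"}},"required":["increments"]}

```bash
mkdir -p pics; cat > h.py <<'E'
import numpy as np, cv2
from workcell import get_obs, camera, job_done, silhouettes
def px2w(c,u,v,z):
    V=np.array(c["view"]);K=np.array(c["K"])
    d=V[:3,:3].T@np.linalg.inv(K)@np.array([u,v,1.]);o=-V[:3,:3].T@V[:3,3]
    return o+d*(z-o[2])/d[2]
def w2px(c,p):
    q=np.array(c["view"])[:3]@np.append(p,1);q=np.array(c["K"])@q;return q[:2]/q[2]
def save(c,n,box=None,s=1):
    im=c["image"][:,:,::-1]
    if box: im=im[box[1]:box[3],box[0]:box[2]]
    cv2.imwrite("pics/"+n,cv2.resize(im,None,fx=s,fy=s,interpolation=cv2.INTER_CUBIC))
E
python3 - <<'E'
from h import *
c=camera("top");save(c,"top0.png",None,1.5)
V=np.array(c["view"]);print("cam",-V[:3,:3].T@V[:3,3],V[:3,:3].round(2).tolist())
Z=dict(tin_red=.05,tin_blue=.05,jar_yellow=.1,jar_green=.1,dish_red=.008,dish_blue=.008,dish_yellow=.008,dish_green=.008,mask=.02)
for n,z in Z.items():
    for r in silhouettes(n,c):
        b=r["bbox"];print(n,round(r["conf"],2),[int(x) for x in b],px2w(c,(b[0]+b[2])/2,(b[1]+b[3])/2,z)[:2].round(3),int(r["region"].sum()))
s=camera("side");save(s,"side0.png",None,1.5)
E
```

```text
cam [ 0.28489147 -0.06908003  1.34419896] [[0.01, -1.0, 0.03], [-0.99, -0.02, -0.14], [0.14, -0.03, -0.99]]
tin_red 0.51 [109, 129, 136, 158] [0.585 0.253] 262
tin_red 0.27 [206, 170, 240, 206] [ 0.467 -0.022] 957
tin_blue 0.79 [285, 236, 309, 258] [ 0.312 -0.221] 438
tin_blue 0.78 [301, 197, 318, 216] [ 0.421 -0.254] 179
tin_blue 0.61 [314, 257, 341, 281] [ 0.256 -0.301] 459
tin_blue 0.6 [169, 229, 195, 252] [0.327 0.084] 466
jar_yellow 0.79 [302, 192, 320, 212] [ 0.427 -0.251] 228
jar_green 0.85 [109, 123, 129, 148] [0.595 0.249] 280
dish_red 0.9 [97, 190, 135, 224] [0.417 0.272] 984
dish_blue 0.88 [205, 171, 241, 205] [ 0.473 -0.021] 903
dish_yellow 0.7 [214, 121, 238, 147] [ 0.626 -0.024] 472
dish_green 0.56 [307, 137, 333, 161] [ 0.587 -0.291] 510
mask 0.68 [306, 194, 318, 214] [ 0.431 -0.266] 235
mask 0.61 [363, 152, 410, 189] [ 0.528 -0.474] 1157
```

View pics/top0.png

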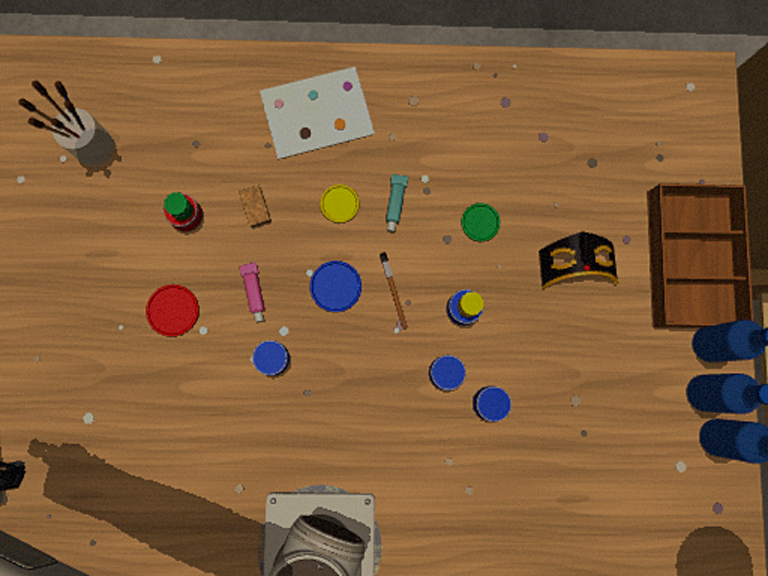

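View pics/side0.png

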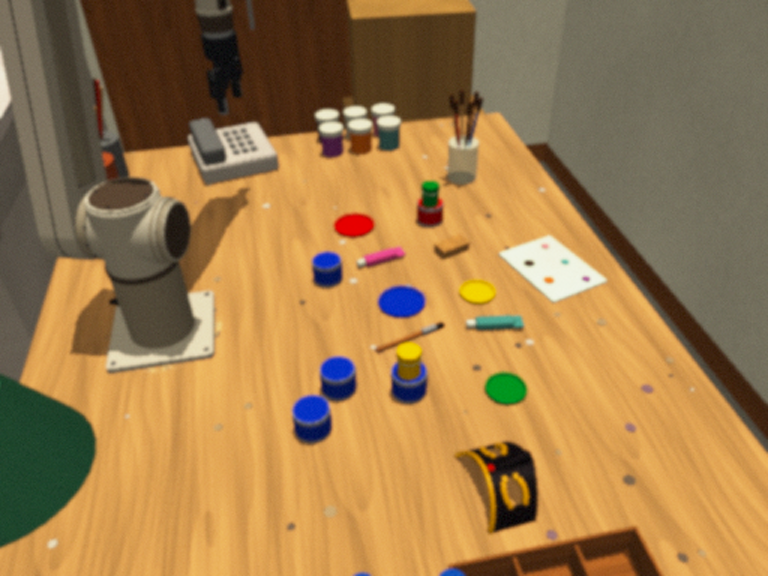

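Top picture (1.5x scale): blue-tin candidates are at (271,358), (447,373), (492,404) and the one under the yellow jar at (465,307). The last has the largest base distance (about 0.49 m against 0.33 to 0.40), so it fits "farthest". The red tin under the green jar is at (182,212). The dishes are red (172,310), blue (336,286), yellow (339,204) and green (481,222). The side view shows the same layout. Next I confirm in a crop and refine the poses by fitting cylinder outlines.

```bash
cat >> h.py <<'E'
from scipy.optimize import minimize
def cyl(c,x,y,r,z0,z1):
    t=np.linspace(0,2*np.pi,40);P=[w2px(c,[x+r*np.cos(a),y+r*np.sin(a),z]) for z in (z0,z1) for a in t]
    S=8;h=cv2.convexHull((np.array(P)*S).astype(np.float32)).astype(np.int32)
    m=np.zeros((384*2,512*2),np.uint8);cv2.fillConvexPoly(m,((h/S)*2*16).astype(np.int32),255,shift=4)
    return cv2.resize(m,(512,384),interpolation=cv2.INTER_AREA)/255.
def hsvmask(c,col):
    h=cv2.cvtColor(cv2.GaussianBlur(c["image"],(3,3),0),cv2.COLOR_RGB2HSV).astype(int);H,S,V=h[...,0],h[...,1],h[...,2]
    hh={"red":(H<6)|(H>172),"blue":(H>105)&(H<130),"yellow":(H>23)&(H<34),"green":(H>45)&(H<85)}[col]
    return hh&(S>130)&(V>35)
def fit(c,col,x,y,r,z0,z1,occ=None):
    m=hsvmask(c,col).astype(float)
    u,v=w2px(c,[x,y,(z0+z1)/2]);w=np.zeros_like(m);cv2.circle(w,(int(u),int(v)),45,1,-1)
    if occ is not None: w=w*(1-cyl(c,*occ))
    def cost(p):
        a=cyl(c,p[0],p[1],r,z0,z1);return (w*abs(a-m)).sum()/(w*a).sum()
    best=min((minimize(cost,[x+dx,y+dy],method="Nelder-Mead",options=dict(initial_simplex=[[x+dx,y+dy],[x+dx+.006,y+dy],[x+dx,y+dy+.006]],xatol=2e-4)) for dx in(-.006,.006) for dy in(-.006,.006)),key=lambda q:q.fun)
    return best.x.round(4),round(best.fun,2)
E
python3 - <<'E'
from h import *
c=camera("top");s=camera("side")
J={"yellow":(.427,-.251),"green":(.595,.249)};D={"red":(.417,.272,.048),"blue":(.473,-.021,.048),"yellow":(.626,-.024,.037),"green":(.587,-.291,.037)}
for n,k in(("top",c),("side",s)):
    for q in J: print(n,"jar",q,*fit(k,q,*J[q],.02,.05,.1))
    for q in D: print(n,"dish",q,*fit(k,q,*D[q],0.0,.008))
    for q,p in(("blue","yellow"),("red","green")): 
        j=fit(k,p,*J[p],.02,.05,.1)[0];print(n,"tin",q,*fit(k,q,*j,.031,0,.05,(j[0],j[1],.022,.05,.1)))
a=c["image"][180:295,150:350,::-1];b=s["image"][90:300,200:350,::-1]
a=cv2.resize(a,(800,460),interpolation=cv2.INTER_CUBIC);cv2.imwrite("pics/crop.png",a)
o=get_obs();print(o["tool_rot"])
E
```

```text
top jar yellow [ 0.4298 -0.2619] 0.21
top jar green [0.5973 0.2571] 0.3
top dish red [0.4185 0.2774] 0.07
top dish blue [ 0.4674 -0.0204] 0.09
top dish yellow [ 0.6245 -0.0261] 0.09
top dish green [ 0.5938 -0.2911] 0.09
top tin blue [ 0.4248 -0.2492] 1.13
top tin red [0.599  0.2626] 0.3
side jar yellow [ 0.4417 -0.2182] 0.62
side jar green [0.5977 0.2659] 0.45
side dish red [0.4235 0.2833] 0.35
side dish blue [ 0.4725 -0.0141] 0.21
side dish yellow [ 0.6298 -0.0182] 0.27
side dish green [ 0.5969 -0.2861] 0.23
side tin blue [ 0.4299 -0.2667] 1.28
side tin red [0.6022 0.2738] 0.78
[1.80912573e-01 9.83499181e-01 4.92710634e-05 3.90409162e-06]
```

View pics/crop.png

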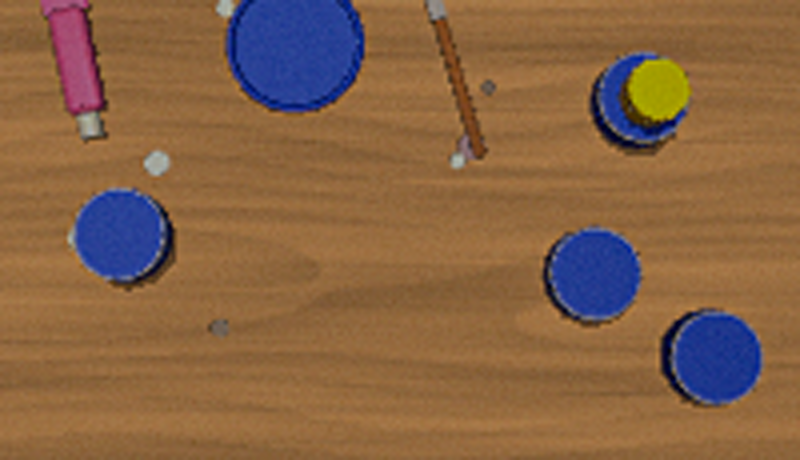

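The crop shows the blue tin under the yellow jar at crop (643,100), clearly the farthest of the four from the base, which is off the bottom. So that is the one meant. I move over towards it.

Request:
{"method": "drive_tool", "body": {"increments": [[[10,-30,0],[0,0,0],1],[[10,-30,0],[0,0,0],1],[[10,-30,0],[0,0,0],1],[[10,-30,0],[0,0,0],1],[[10,-30,0],[0,0,0],1],[[10,-30,0],[0,0,0],1],[[10,-30,0],[0,0,0],1],[[10,-30,0],[0,0,0],1]]}}

```text
clock: 1.32
eef_pos: [0.2581, 0.2259, 0.2315]
tool_rot: [0.181, 0.984, 0.0, 0.0]
ft_force: [0.4, -0.4, 0.7]
grip_width: 0.0856
grasp_force: 0.0
```

Request:
{"method": "drive_tool", "body": {"increments": [[[10,-30,0],[0,0,0],1],[[10,-30,0],[0,0,0],1],[[10,-30,0],[0,0,0],1],[[10,-30,0],[0,0,0],1],[[10,-30,0],[0,0,0],1],[[10,-30,0],[0,0,0],1],[[10,-30,0],[0,0,0],1],[[10,-30,0],[0,0,0],1]]}}

```text
clock: 1.98
eef_pos: [0.3381, -0.0143, 0.2316]
tool_rot: [0.181, 0.983, 0.0, 0.001]
ft_force: [1.0, 0.2, 0.3]
grip_width: 0.0857
grasp_force: 0.0
```

Request:
{"method": "drive_tool", "body": {"increments": [[[12,-31,0],[0,0,0],1],[[12,-31,0],[0,0,0],1],[[12,-31,0],[0,0,0],1],[[12,-31,0],[0,0,0],1],[[12,-31,0],[0,0,0],1],[[12,-31,0],[0,0,0],1],[[12,-31,0],[0,0,0],1],[[0,0,0],[0,0,0],1]]}}

```text
clock: 2.65
eef_pos: [0.4239, -0.2347, 0.2307]
tool_rot: [0.183, 0.983, -0.001, 0.001]
ft_force: [1.2, -0.3, -0.0]
grip_width: 0.0852
grasp_force: 0.0
```

```bash
python3 - <<'E'
from h import *
o=get_obs();print(o["joint_pos"],o["eef_pos"],o["tool_rot"],o["clock"])
c=camera("wrist");save(c,"w1.png",None,1.2)
t=camera("top")
for n,z in(("jar_yellow",.1),("tin_blue",.05),("dish_green",.008)):
    for r in silhouettes(n,c):
        b=r["bbox"];print(n,round(r["conf"],2),[int(x) for x in b],px2w(c,(b[0]+b[2])/2,(b[1]+b[3])/2,z)[:2].round(3))
print(fit(c,"yellow",.43,-.262,.02,.05,.1), px2w(t,314.2,202.5,.1), w2px(c,[.43,-.262,.1]))
E
```

```text
[-0.50460128  0.20806005 -0.03835092  1.32175625 -0.0015779  -0.13612186] [ 0.42387582 -0.23465034  0.23074915] [ 0.18319997  0.98307447 -0.00116277  0.00099923] 2.65
jar_yellow 0.68 [217, 163, 262, 213] [ 0.424 -0.254]
tin_blue 0.84 [219, 145, 274, 201] [ 0.423 -0.249]
tin_blue 0.84 [101, 1, 175, 74] [ 0.262 -0.297]
tin_blue 0.66 [199, 23, 263, 92] [ 0.311 -0.22 ]
(array([ 0.43  , -0.2581]), np.float64(0.67)) [ 0.42722395 -0.25833384  0.1       ] [234.47323035 197.30448433]
```

View pics/w1.png

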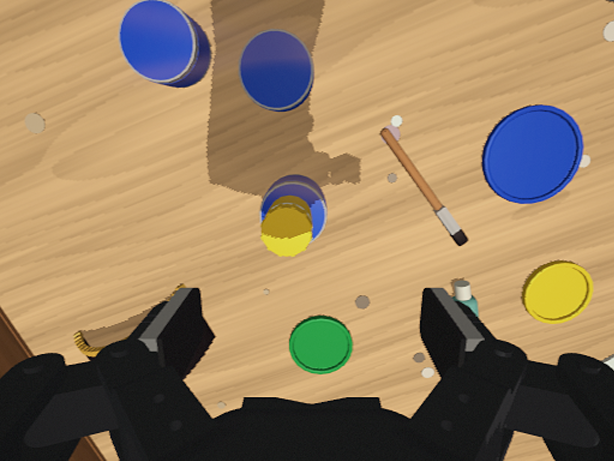

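The wrist view (1.2x scale) shows the yellow cap at about (288,229) on the blue tin at (294,211). The green dish is at (321,345), blue at (532,154) and yellow at (558,291).

```bash
python3 - <<'E'
from h import *
c=camera("wrist")
for n,u,v,z in(("jar",288,229,.1),("dg",321,345,.008),("db",532,154,.008),("dy",558,291,.008),("tinb",294,211,.05)): print(n,px2w(c,u/1.2,v/1.2,z).round(4))
for q,x,y,r in(("green",.594,-.291,.037),("blue",.467,-.02,.048),("yellow",.6245,-.026,.037)): print(fit(c,q,x,y,r,0,.008))
E
```

```text
jar [ 0.4235 -0.2485  0.1   ]
dg [ 0.5877 -0.2796  0.008 ]
db [ 0.4606 -0.0123  0.008 ]
dy [ 0.6165 -0.0152  0.008 ]
tinb [ 0.4223 -0.2454  0.05  ]
(array([ 0.5946, -0.2896]), np.float64(0.11))
(array([ 0.4675, -0.0168]), np.float64(0.05))
(array([ 0.6276, -0.0209]), np.float64(0.12))
```

Request:
{"method": "drive_tool", "body": {"increments": [[[2,-13,-10],[0,0,0],1],[[3,-13,-10],[0,0,0],1],[[0,0,-20],[0,0,0],1],[[0,0,-20],[0,0,0],1],[[0,0,-20],[0,0,0],1],[[0,0,0],[0,0,0],1],[[0,0,0],[0,0,0],1]]}}

```text
clock: 3.53
eef_pos: [0.4258, -0.2554, 0.1498]
tool_rot: [0.181, 0.983, 0.001, -0.002]
ft_force: [1.2, 0.4, 0.5]
grip_width: 0.0853
grasp_force: 0.0
```

```bash
python3 - <<'E'
from h import *
o=get_obs();print(o["eef_pos"])
c=camera("wrist");save(c,"w2.png")
for x,y in((.427,-.256),(.43,-.262),(.424,-.25)): print(fit(c,"yellow",x,y,.02,.05,.1))
for r in silhouettes("jar_yellow",c)[:1]:
  b=r["bbox"];print(b,w2px(c,[.427,-.256,.1]))
E
```

```text
[ 0.42582835 -0.25544468  0.14983146]
(array([ 0.4769, -0.25  ]), np.float64(0.7))
(array([ 0.4771, -0.2486]), np.float64(0.72))
(array([ 0.4783, -0.2491]), np.float64(0.57))
[225.4, 171.3, 286.4, 242.6] [259.20065544 214.3104516 ]h.py:28: RuntimeWarning: divide by zero encountered in scalar divide
  a=cyl(c,p[0],p[1],r,z0,z1);return (w*abs(a-m)).sum()/(w*a).sum()
```

View pics/w2.png

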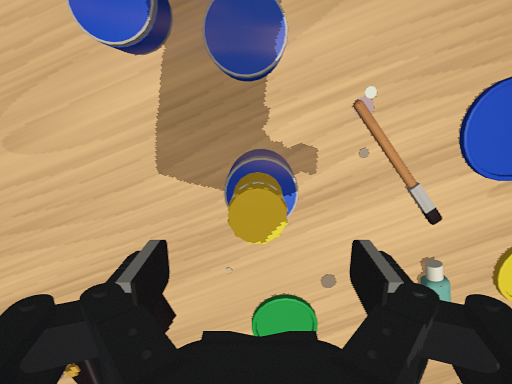

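The wrist view shows the cap centred at (257,213). The predicted pixel is (259,214), so I'm aligned and descend.

Request:
{"method": "drive_tool", "body": {"increments": [[[1,-1,-20],[0,0,0],1],[[0,0,-20],[0,0,0],1],[[0,0,-20],[0,0,0],1],[[0,0,-14],[0,0,0],1],[[0,0,-12],[0,0,0],1],[[0,0,0],[0,0,0],1],[[0,0,0],[0,0,0],0.7],[[0,0,0],[0,0,0],0.5]]}}

```text
clock: 4.3
eef_pos: [0.4291, -0.2575, 0.0669]
tool_rot: [0.181, 0.984, -0.001, 0.001]
ft_force: [-0.2, 1.2, 0.3]
grip_width: 0.0638
grasp_force: 0.0
```

Request:
{"method": "drive_tool", "body": {"increments": [[[0,0,0],[0,0,0],0.4],[[0,0,0],[0,0,0],0.2],[[0,0,0],[0,0,0],0.2],[[0,0,0],[0,0,0],0.2],[[0,0,0],[0,0,0],0.2],[[0,0,0],[0,0,0],0.2]]}}

```text
clock: 4.8
eef_pos: [0.4291, -0.2574, 0.0669]
tool_rot: [0.181, 0.984, -0.001, 0.002]
ft_force: [-0.4, -0.7, 6.5]
grip_width: 0.0387
grasp_force: 60.2
```

Request:
{"method": "drive_tool", "body": {"increments": [[[0,0,5],[0,0,0],0.2],[[0,0,15],[0,0,0],0.2],[[0,0,25],[0,0,0],0.2],[[0,0,25],[0,0,0],0.2],[[10,12,0],[0,0,0],0.2],[[22,26,0],[0,0,0],0.2],[[25,30,0],[0,0,0],0.2],[[25,30,0],[0,0,0],0.2]]}}

```text
clock: 5.47
eef_pos: [0.5102, -0.1581, 0.1357]
tool_rot: [0.182, 0.983, -0.0, -0.0]
ft_force: [1.4, -0.9, -0.9]
grip_width: 0.0385
grasp_force: 60.5
```

Request:
{"method": "drive_tool", "body": {"increments": [[[25,30,0],[0,0,0],0.2],[[25,30,0],[0,0,0],0.2],[[25,30,0],[0,0,0],0.2],[[22,26,0],[0,0,0],0.2],[[13,15,0],[0,0,0],0.2],[[5,6,0],[0,0,0],0.2],[[0,0,0],[0,0,0],0.2],[[0,0,0],[0,0,0],0.2]]}}

```text
clock: 6.13
eef_pos: [0.6241, -0.022, 0.1348]
tool_rot: [0.181, 0.984, -0.0, -0.001]
ft_force: [-0.1, 0.2, -0.5]
grip_width: 0.0388
grasp_force: 60.5
```

Request:
{"method": "drive_tool", "body": {"increments": [[[2,-1,-15],[0,0,0],0.2],[[0,0,-25],[0,0,0],0.2],[[0,0,-25],[0,0,0],0.2],[[0,0,-20],[0,0,0],0.2],[[0,0,-12],[0,0,0],0.2],[[0,0,-6],[0,0,0],0.2],[[0,0,-3],[0,0,0],0.2],[[0,0,0],[0,0,0],0.2]]}}

```text
clock: 6.8
eef_pos: [0.6263, -0.0238, 0.0293]
tool_rot: [0.182, 0.983, -0.0, -0.0]
ft_force: [0.6, 0.1, -0.4]
grip_width: 0.0385
grasp_force: 60.5
```

Request:
{"method": "drive_tool", "body": {"increments": [[[0,0,-2],[0,0,0],0.2],[[0,0,-2],[0,0,0],0.2],[[0,0,-2],[0,0,0],0.2],[[0,0,0],[0,0,0],0.2]]}}

```text
clock: 7.13
eef_pos: [0.627, -0.0227, 0.0235]
tool_rot: [0.181, 0.984, 0.0, 0.0]
ft_force: [-0.2, 0.6, -0.6]
grip_width: 0.0387
grasp_force: 60.5
```

Request:
{"method": "drive_tool", "body": {"increments": [[[0,0,-1],[0,0,0],0.2],[[0,0,-1],[0,0,0],0.2],[[0,0,0],[0,0,0],0.2]]}}

```text
clock: 7.38
eef_pos: [0.6268, -0.0226, 0.0212]
tool_rot: [0.181, 0.984, -0.0, -0.0]
ft_force: [-1.2, -0.2, -1.8]
grip_width: 0.039
grasp_force: 60.5
```

Request:
{"method": "drive_tool", "body": {"increments": [[[0,0,-1],[0,0,0],0.2],[[0,0,0],[0,0,0],0.2]]}}

```text
clock: 7.55
eef_pos: [0.627, -0.0227, 0.021]
tool_rot: [0.181, 0.984, 0.0, 0.0]
ft_force: [-2.0, 1.1, 3.6]
grip_width: 0.0388
grasp_force: 60.9
```

Request:
{"method": "drive_tool", "body": {"increments": [[[0,0,0],[0,0,0],0.55],[[0,0,0],[0,0,0],0.6],[[0,0,0],[0,0,0],0.7],[[0,0,0],[0,0,0],0.75],[[0,0,0],[0,0,0],0.75],[[0,0,15],[0,0,0],0.75],[[0,0,30],[0,0,0],0.8],[[0,0,30],[0,0,0],1]]}}

```text
clock: 8.22
eef_pos: [0.6254, -0.0227, 0.0944]
tool_rot: [0.181, 0.983, -0.0, -0.002]
ft_force: [-0.3, 0.3, 0.1]
grip_width: 0.0786
grasp_force: 0.0
```

Request:
{"method": "drive_tool", "body": {"increments": [[[0,0,30],[0,0,0],1],[[0,0,30],[0,0,0],1],[[-5,30,0],[0,0,0],1],[[-5,38,0],[0,0,0],1],[[-5,38,0],[0,0,0],1],[[-5,38,0],[0,0,0],1],[[-5,30,0],[0,0,0],1],[[0,0,0],[0,0,0],1]]}}

```text
clock: 8.88
eef_pos: [0.6007, 0.1573, 0.1553]
tool_rot: [0.177, 0.984, 0.001, -0.0]
ft_force: [0.2, -0.2, 0.4]
grip_width: 0.085
grasp_force: 0.0
```

```bash
python3 - <<'E'
from h import *
print(get_obs()["eef_pos"])
t=camera("top");c=camera("wrist");save(c,"w3.png")
print("yellow",fit(t,"yellow",.626,-.023,.037,0,.008), "tinb", fit(t,"blue",.424,-.252,.031,0,.05))
for n,z,k in(("jar_yellow",.054,t),("jar_green",.1,t),("jar_green",.1,c),("tin_red",.05,t),("tin_blue",.05,t)):
    for r in silhouettes(n,k):
        b=r["bbox"];print(n,round(r["conf"],2),[int(x) for x in b],px2w(k,(b[0]+b[2])/2,(b[1]+b[3])/2,z)[:2].round(3))
print(w2px(c,[.597,.257,.1]),w2px(c,[.4185,.2774,.008]))
E
```

```text
[0.60068655 0.15727581 0.155298  ]
yellow (array([ 0.6246, -0.026 ]), np.float64(0.2)) tinb (array([ 0.4281, -0.2552]), np.float64(0.72))
jar_yellow 0.48 [218, 123, 227, 143] [ 0.619 -0.017]
jar_green 0.72 [67, 237, 129, 297] [0.602 0.03 ]
jar_green 0.63 [354, 115, 438, 176] [0.592 0.252]
tin_blue 0.92 [300, 194, 320, 218] [ 0.422 -0.255]
tin_blue 0.89 [173, 230, 192, 247] [0.331 0.082]
tin_blue 0.85 [312, 257, 342, 280] [ 0.258 -0.3  ]
tin_blue 0.55 [288, 236, 308, 258] [ 0.312 -0.223]
[405.52475331 151.16132912] [324.57998068 -91.03618745]
```

View pics/w3.png

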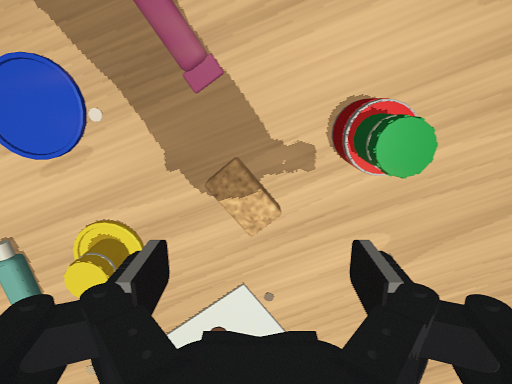

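The wrist view shows the yellow jar upright inside its dish (bottom left, about (90,275)). The green cap is at (405,146) on the red tin's rim. I go on to the green jar.

Request:
{"method": "drive_tool", "body": {"increments": [[[-1,20,0],[0,0,0],1],[[-2,30,0],[0,0,0],1],[[-2,30,0],[0,0,0],1],[[-2,20,0],[0,0,0],1],[[0,0,0],[0,0,0],1],[[0,0,0],[0,0,0],1]]}}

```text
clock: 9.73
eef_pos: [0.595, 0.2513, 0.155]
tool_rot: [0.181, 0.984, -0.0, -0.0]
ft_force: [0.2, 0.2, 0.0]
grip_width: 0.0856
grasp_force: 0.0
```

```bash
python3 - <<'E'
from h import *
print(get_obs()["eef_pos"])
c=camera("wrist")
m=hsvmask(c,"green").astype(np.uint8);k,l,st,ce=cv2.connectedComponentsWithStats(m)
i=1+st[1:,4].argmax();print(st[i])
for p in((.594,.257),(.59,.257),(.598,.257)):print(w2px(c,[*p,.1]))
print([r["bbox"] for r in silhouettes("jar_green",c)])
save(c,"w4.png")
E
```

```text
[0.5950076  0.25128611 0.15504991]
[ 240  166   59   67 2760]
[266.73145348 205.42728018]
[264.66037553 200.18892549]
[268.78194253 210.61355956]
[[239.0, 166.7, 299.2, 234.2]]
```

View pics/w4.png

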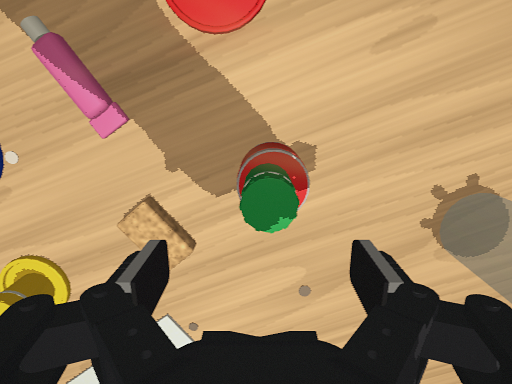

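The green cap is centred at (269,204) in the picture, which puts it at about (0.593, 0.258). I descend and grip.

Request:
{"method": "drive_tool", "body": {"increments": [[[-1,4,-15],[0,0,0],1],[[0,3,-20],[0,0,0],1],[[0,0,-20],[0,0,0],1],[[0,0,-20],[0,0,0],1],[[0,0,-13],[0,0,0],1],[[0,0,0],[0,0,0],1],[[0,0,0],[0,0,0],0.7],[[0,0,0],[0,0,0],0.5]]}}

```text
clock: 10.5
eef_pos: [0.5949, 0.2575, 0.0685]
tool_rot: [0.182, 0.983, 0.0, 0.001]
ft_force: [0.4, 1.0, 0.3]
grip_width: 0.0639
grasp_force: 0.0
```

Request:
{"method": "drive_tool", "body": {"increments": [[[0,0,0],[0,0,0],0.4],[[0,0,0],[0,0,0],0.2],[[0,0,0],[0,0,0],0.2],[[0,0,0],[0,0,0],0.2],[[0,0,0],[0,0,0],0.2],[[0,0,0],[0,0,0],0.2]]}}

```text
clock: 11.0
eef_pos: [0.5952, 0.2587, 0.0692]
tool_rot: [0.181, 0.983, 0.001, 0.002]
ft_force: [0.0, -0.1, 6.5]
grip_width: 0.0382
grasp_force: 60.7
```

Request:
{"method": "drive_tool", "body": {"increments": [[[0,0,5],[0,0,0],0.2],[[0,0,20],[0,0,0],0.2],[[0,0,25],[0,0,0],0.2],[[0,0,25],[0,0,0],0.2],[[0,-20,0],[0,0,0],0.2],[[0,-30,0],[0,0,0],0.2],[[0,-36,0],[0,0,0],0.2],[[0,-36,0],[0,0,0],0.2]]}}

```text
clock: 11.67
eef_pos: [0.593, 0.1358, 0.1419]
tool_rot: [0.18, 0.984, -0.0, -0.001]
ft_force: [0.7, 0.1, -0.7]
grip_width: 0.0388
grasp_force: 60.6
```

Request:
{"method": "drive_tool", "body": {"increments": [[[0,-38,0],[0,0,0],0.2],[[0,-38,0],[0,0,0],0.2],[[0,-38,0],[0,0,0],0.2],[[0,-38,0],[0,0,0],0.2],[[0,-38,0],[0,0,0],0.2],[[0,-38,0],[0,0,0],0.2],[[0,-38,0],[0,0,0],0.2],[[0,-38,0],[0,0,0],0.2]]}}

```text
clock: 12.33
eef_pos: [0.593, -0.1692, 0.1419]
tool_rot: [0.181, 0.984, 0.0, -0.001]
ft_force: [1.0, 0.2, -1.3]
grip_width: 0.0387
grasp_force: 60.6
```

Request:
{"method": "drive_tool", "body": {"increments": [[[0,-36,0],[0,0,0],0.2],[[0,-36,0],[0,0,0],0.2],[[0,-30,0],[0,0,0],0.2],[[0,-15,0],[0,0,0],0.2],[[0,-6,0],[0,0,0],0.2],[[0,0,0],[0,0,0],0.2],[[0,0,0],[0,0,0],0.2],[[0,0,0],[0,0,0],0.2]]}}

```text
clock: 13.0
eef_pos: [0.5941, -0.2887, 0.1422]
tool_rot: [0.18, 0.984, 0.0, -0.0]
ft_force: [0.0, -0.2, 0.1]
grip_width: 0.0386
grasp_force: 60.6
```

Now down 119 mm to about 0.023.

Request:
{"method": "drive_tool", "body": {"increments": [[[0,-1,-20],[0,0,0],0.2],[[0,0,-25],[0,0,0],0.2],[[0,0,-25],[0,0,0],0.2],[[0,0,-25],[0,0,0],0.2],[[0,0,-12],[0,0,0],0.2],[[0,0,-5],[0,0,0],0.2],[[0,0,-2],[0,0,0],0.2],[[0,0,0],[0,0,0],0.2]]}}

```text
clock: 13.67
eef_pos: [0.5947, -0.2913, 0.0291]
tool_rot: [0.18, 0.984, -0.0, 0.001]
ft_force: [0.1, -0.2, -2.0]
grip_width: 0.0387
grasp_force: 60.6
```

Request:
{"method": "drive_tool", "body": {"increments": [[[0,0,-2],[0,0,0],0.2],[[0,0,-2],[0,0,0],0.2],[[0,0,0],[0,0,0],0.2]]}}

```text
clock: 13.92
eef_pos: [0.5945, -0.2921, 0.0253]
tool_rot: [0.181, 0.983, -0.0, 0.001]
ft_force: [0.1, 0.4, -1.2]
grip_width: 0.0387
grasp_force: 60.6
```

Request:
{"method": "drive_tool", "body": {"increments": [[[0,0,-1],[0,0,0],0.2],[[0,0,-1],[0,0,0],0.2],[[0,0,-1],[0,0,0],0.2],[[0,0,0],[0,0,0],0.2]]}}

```text
clock: 14.25
eef_pos: [0.5943, -0.292, 0.0232]
tool_rot: [0.181, 0.983, -0.0, 0.001]
ft_force: [-2.7, 1.8, 5.7]
grip_width: 0.0387
grasp_force: 61.6
```

Request:
{"method": "drive_tool", "body": {"increments": [[[0,0,0],[0,0,0],0.55],[[0,0,0],[0,0,0],0.6],[[0,0,0],[0,0,0],0.7],[[0,0,0],[0,0,0],0.75],[[0,0,0],[0,0,0],0.75],[[0,0,15],[0,0,0],0.75],[[0,0,30],[0,0,0],0.8],[[0,0,35],[0,0,0],1]]}}

```text
clock: 14.92
eef_pos: [0.5918, -0.2907, 0.0989]
tool_rot: [0.181, 0.983, 0.001, -0.003]
ft_force: [1.4, -0.4, 0.4]
grip_width: 0.0788
grasp_force: 0.0
```

Request:
{"method": "drive_tool", "body": {"increments": [[[0,0,30],[0,0,0],1],[[-20,4,0],[0,0,0],1],[[-30,7,0],[0,0,0],1],[[-35,8,0],[0,0,0],1],[[-35,8,0],[0,0,0],1],[[-30,7,0],[0,0,0],1],[[-20,4,0],[0,0,0],1],[[0,0,0],[0,0,0],1]]}}

```text
clock: 15.58
eef_pos: [0.4193, -0.2522, 0.1311]
tool_rot: [0.182, 0.983, 0.001, -0.002]
ft_force: [0.1, 0.5, -0.6]
grip_width: 0.0858
grasp_force: 0.0
```

Request:
{"method": "drive_tool", "body": {"increments": [[[0,0,0],[0,0,0],1],[[0,0,0],[0,0,0],1]]}}

```text
clock: 15.75
eef_pos: [0.4249, -0.2542, 0.1318]
tool_rot: [0.181, 0.983, -0.0, 0.001]
ft_force: [-0.3, -0.5, 0.5]
grip_width: 0.0853
grasp_force: 0.0
```

```bash
python3 - <<'E'
from h import *
print(get_obs()["eef_pos"])
c=camera("wrist");save(c,"w5.png")
for p in((.424,-.253),(.428,-.253),(.424,-.257)):print(w2px(c,[*p,.05]))
for r in silhouettes("tin_blue",c):
  b=r["bbox"];print(r["conf"],b,px2w(c,(b[0]+b[2])/2,(b[1]+b[3])/2,.05))
print(fit(c,"blue",.424,-.253,.031,0.045,.05),fit(c,"blue",.424,-.253,.031,0.0,.05))
E
```

```text
[ 0.42493251 -0.25423549  0.13180087]
[260.38698575 195.79438897]
[262.24083108 200.4434134 ]
[255.49933374 197.57481691]
0.9 [50.9, 0.0, 163.6, 50.9] [ 0.27860443 -0.30525806  0.05      ]
0.69 [198.7, 1.6, 290.3, 80.9] [ 0.3195256  -0.22457229  0.05      ]
0.58 [220.7, 152.6, 297.9, 240.3] [ 0.42419432 -0.25396254  0.05      ]
0.18 [251.7, 305.7, 318.8, 335.6] [ 0.53774163 -0.27319233  0.05      ]
(array([ 0.4322, -0.2568]), np.float64(0.13)) (array([ 0.4402, -0.2599]), np.float64(0.05))
```

View pics/w5.png

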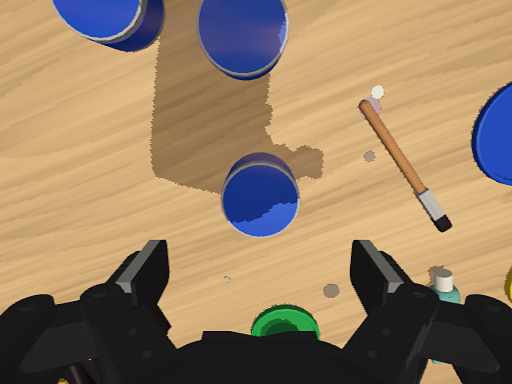

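The wrist view shows the lid of the far blue tin centred at (260,200), about (0.427, -0.254). It stands free, with the jar off. The green dish at (285,322) holds the green jar.

Request:
{"method": "drive_tool", "body": {"increments": [[[2,0,-20],[0,0,0],1],[[0,0,-30],[0,0,0],1],[[0,0,-30],[0,0,0],1],[[0,0,-25],[0,0,0],1],[[0,0,-12],[0,0,0],1],[[0,0,-5],[0,0,0],1],[[0,0,0],[0,0,0],1],[[0,0,0],[0,0,0],0.8]]}}

```text
clock: 16.52
eef_pos: [0.4269, -0.2541, 0.0095]
tool_rot: [0.181, 0.984, -0.0, 0.0]
ft_force: [0.5, -0.2, 0.7]
grip_width: 0.0757
grasp_force: 0.0
```

Request:
{"method": "drive_tool", "body": {"increments": [[[0,0,0],[0,0,0],0.7],[[0,0,0],[0,0,0],0.6],[[0,0,0],[0,0,0],0.5],[[0,0,0],[0,0,0],0.4],[[0,0,0],[0,0,0],0.4],[[0,0,0],[0,0,0],0.4]]}}

```text
clock: 17.02
eef_pos: [0.4274, -0.2546, 0.0108]
tool_rot: [0.181, 0.984, -0.001, 0.002]
ft_force: [0.8, -0.9, 6.2]
grip_width: 0.0608
grasp_force: 65.9
```

Request:
{"method": "drive_tool", "body": {"increments": [[[0,0,4],[0,0,0],0.4],[[0,0,15],[0,0,0],0.4],[[0,0,20],[0,0,0],0.4],[[0,0,20],[0,0,0],0.4],[[2,12,0],[0,0,0],0.4],[[4,26,0],[0,0,0],0.4],[[5,30,0],[0,0,0],0.4],[[5,30,0],[0,0,0],0.4]]}}

```text
clock: 17.68
eef_pos: [0.4402, -0.1538, 0.0669]
tool_rot: [0.182, 0.983, 0.001, -0.002]
ft_force: [0.2, 0.4, -4.2]
grip_width: 0.0606
grasp_force: 66.5
```

Request:
{"method": "drive_tool", "body": {"increments": [[[5,30,0],[0,0,0],0.4],[[5,30,0],[0,0,0],0.4],[[5,30,0],[0,0,0],0.4],[[4,26,0],[0,0,0],0.4],[[3,15,0],[0,0,0],0.4],[[1,7,0],[0,0,0],0.4],[[0,0,0],[0,0,0],0.4],[[0,0,0],[0,0,0],0.4]]}}

```text
clock: 18.35
eef_pos: [0.4638, -0.0177, 0.0675]
tool_rot: [0.181, 0.984, -0.0, -0.001]
ft_force: [0.0, -0.3, -3.8]
grip_width: 0.0606
grasp_force: 66.6
```

Request:
{"method": "drive_tool", "body": {"increments": [[[2,0,-15],[0,0,0],0.4],[[0,0,-18],[0,0,0],0.4],[[0,0,-9],[0,0,0],0.4],[[0,0,-4],[0,0,0],0.4],[[0,0,-2],[0,0,0],0.4],[[0,0,0],[0,0,0],0.4],[[0,0,0],[0,0,0],0.4]]}}

```text
clock: 18.93
eef_pos: [0.4674, -0.0181, 0.0208]
tool_rot: [0.181, 0.983, 0.0, 0.0]
ft_force: [0.1, 0.2, -4.2]
grip_width: 0.061
grasp_force: 66.6
```

Request:
{"method": "drive_tool", "body": {"increments": [[[0,0,-1],[0,0,0],0.4],[[0,0,-1],[0,0,0],0.4],[[0,0,-1],[0,0,0],0.4],[[0,0,0],[0,0,0],0.4]]}}

```text
clock: 19.27
eef_pos: [0.467, -0.0177, 0.0174]
tool_rot: [0.181, 0.984, 0.0, 0.0]
ft_force: [-0.4, 0.3, -4.6]
grip_width: 0.0605
grasp_force: 66.6
```

Request:
{"method": "drive_tool", "body": {"increments": [[[0,0,-1],[0,0,0],0.4],[[0,0,-1],[0,0,0],0.4],[[0,0,-1],[0,0,0],0.4],[[0,0,0],[0,0,0],0.4]]}}

```text
clock: 19.6
eef_pos: [0.467, -0.0176, 0.0148]
tool_rot: [0.181, 0.984, 0.0, 0.0]
ft_force: [-1.6, 0.6, 2.5]
grip_width: 0.0612
grasp_force: 67.4
```

Request:
{"method": "drive_tool", "body": {"increments": [[[0,0,0],[0,0,0],0.75],[[0,0,0],[0,0,0],0.85],[[0,0,0],[0,0,0],1],[[0,0,0],[0,0,0],1],[[0,0,0],[0,0,0],1],[[0,0,20],[0,0,0],1],[[0,0,30],[0,0,0],1],[[0,0,35],[0,0,0],1]]}}

```text
clock: 20.27
eef_pos: [0.465, -0.0177, 0.0986]
tool_rot: [0.181, 0.983, -0.0, -0.002]
ft_force: [0.6, 0.5, -0.5]
grip_width: 0.0854
grasp_force: 0.0
```

Request:
{"method": "drive_tool", "body": {"increments": [[[0,0,32],[0,0,0],1],[[6,13,0],[0,0,0],1],[[12,26,0],[0,0,0],1],[[15,33,0],[0,0,0],1],[[15,33,0],[0,0,0],1],[[15,33,0],[0,0,0],1],[[15,33,0],[0,0,0],1],[[15,33,0],[0,0,0],1]]}}

```text
clock: 20.93
eef_pos: [0.5604, 0.1879, 0.1312]
tool_rot: [0.181, 0.984, -0.0, 0.0]
ft_force: [0.4, 0.7, 0.2]
grip_width: 0.0855
grasp_force: 0.0
```

Request:
{"method": "drive_tool", "body": {"increments": [[[15,33,0],[0,0,0],1],[[12,24,0],[0,0,0],1],[[6,12,0],[0,0,0],1],[[0,0,0],[0,0,0],1],[[0,0,0],[0,0,0],1],[[0,0,0],[0,0,0],1]]}}

```text
clock: 21.43
eef_pos: [0.5923, 0.2544, 0.1309]
tool_rot: [0.181, 0.983, -0.001, -0.001]
ft_force: [0.1, 0.1, -0.0]
grip_width: 0.0851
grasp_force: 0.0
```

```bash
python3 - <<'E'
from h import *
print(get_obs()["eef_pos"])
c=camera("wrist");save(c,"w6.png");t=camera("top")
for p in((.594,.258),(.598,.258),(.594,.262)):print(w2px(c,[*p,.05]))
for r in silhouettes("tin_red",c):
  b=r["bbox"];print(r["conf"],b)
print("red dish",fit(c,"red",.4185,.2774,.048,0,.008),fit(t,"red",.4185,.2774,.048,0,.008))
E
```

```text
[0.59232214 0.25444102 0.13087161]
[264.55926775 198.47591532]
[266.39960852 203.1249851 ]
[269.47794343 196.68942341]
0.65 [231.8, 154.5, 313.5, 235.4]
red dish (array([0.4125, 0.2714]), np.float64(0.0)) (array([0.4125, 0.2714]), np.float64(1.0))
```

View pics/w6.png

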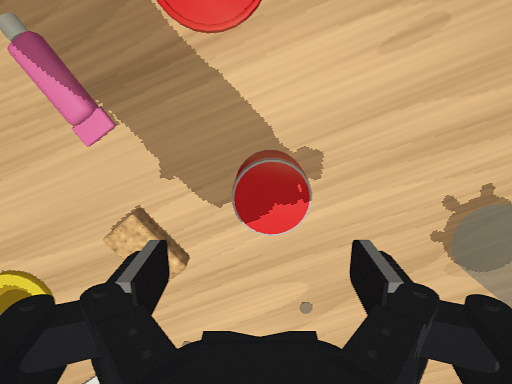

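The red lid is centred at (272,197), about (0.595, 0.264), with the jar gone. I descend and grip.

Request:
{"method": "drive_tool", "body": {"increments": [[[1,5,-20],[0,0,0],1],[[2,5,-30],[0,0,0],1],[[0,0,-30],[0,0,0],1],[[0,0,-25],[0,0,0],1],[[0,0,-11],[0,0,0],1],[[0,0,-5],[0,0,0],1],[[0,0,0],[0,0,0],1],[[0,0,0],[0,0,0],0.8]]}}

```text
clock: 22.25
eef_pos: [0.597, 0.2654, 0.0118]
tool_rot: [0.181, 0.983, 0.001, 0.001]
ft_force: [0.1, 0.9, -0.1]
grip_width: 0.0756
grasp_force: 0.0
```

Request:
{"method": "drive_tool", "body": {"increments": [[[0,0,0],[0,0,0],0.7],[[0,0,0],[0,0,0],0.6],[[0,0,0],[0,0,0],0.5],[[0,0,0],[0,0,0],0.4],[[0,0,0],[0,0,0],0.4],[[0,0,0],[0,0,0],0.4]]}}

```text
clock: 22.75
eef_pos: [0.5976, 0.2657, 0.013]
tool_rot: [0.181, 0.983, 0.001, 0.002]
ft_force: [-1.5, 0.4, 7.1]
grip_width: 0.061
grasp_force: 66.3
```

Request:
{"method": "drive_tool", "body": {"increments": [[[0,0,4],[0,0,0],0.4],[[0,0,15],[0,0,0],0.4],[[0,0,20],[0,0,0],0.4],[[0,0,20],[0,0,0],0.4],[[-14,1,0],[0,0,0],0.4],[[-26,2,0],[0,0,0],0.4],[[-30,2,0],[0,0,0],0.4],[[-30,2,0],[0,0,0],0.4]]}}

```text
clock: 23.42
eef_pos: [0.4945, 0.272, 0.0689]
tool_rot: [0.181, 0.983, -0.0, -0.0]
ft_force: [0.6, 0.0, -3.2]
grip_width: 0.0607
grasp_force: 66.0
```

Request:
{"method": "drive_tool", "body": {"increments": [[[-30,2,0],[0,0,0],0.4],[[-26,2,0],[0,0,0],0.4],[[-15,1,0],[0,0,0],0.4],[[-7,1,0],[0,0,0],0.4],[[0,0,0],[0,0,0],0.4],[[0,0,0],[0,0,0],0.4],[[0,0,0],[0,0,0],0.4]]}}

```text
clock: 24.0
eef_pos: [0.4194, 0.2787, 0.0696]
tool_rot: [0.181, 0.983, 0.001, 0.001]
ft_force: [0.6, 0.3, -3.5]
grip_width: 0.0609
grasp_force: 66.0
```

```bash
python3 - <<'E'
from h import *
print(get_obs()["eef_pos"])
s=camera("side");c=camera("wrist")
save(c,"w7.png")
print(w2px(c,[.419,.279,.008]))
im=np.hstack([c["image"],s["image"][80:300,170:390].repeat(1,0).copy() if 0 else cv2.resize(s["image"][90:282,190:318],(256,384))])[:,:,::-1];cv2.imwrite("pics/both.png",im)
E
```

```text
[0.41939483 0.27867817 0.06959323]
[259.60410062 205.60783466]
```

View pics/both.png

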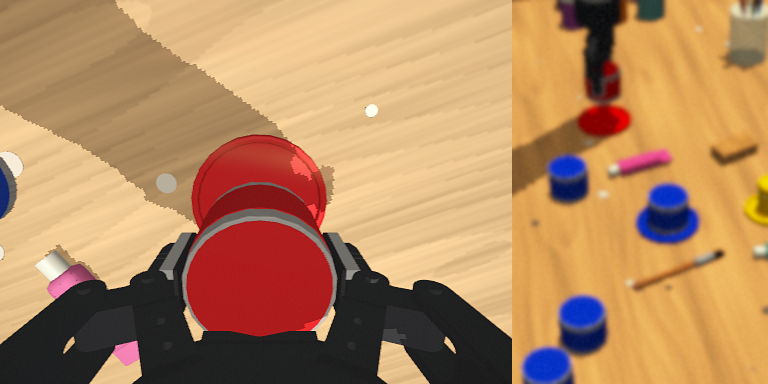

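The tin hangs over the red dish, whose outline is centred at about (259,202) against my prediction of (260,206). In the side view the blue tin stands inside its dish. I lower, with a 2 mm shift toward the base.

Request:
{"method": "drive_tool", "body": {"increments": [[[-2,0,-15],[0,0,0],0.4],[[0,0,-18],[0,0,0],0.4],[[0,0,-9],[0,0,0],0.4],[[0,0,-4],[0,0,0],0.4],[[0,0,-2],[0,0,0],0.4],[[0,0,0],[0,0,0],0.4],[[0,0,0],[0,0,0],0.4]]}}

```text
clock: 24.68
eef_pos: [0.4166, 0.2786, 0.0218]
tool_rot: [0.181, 0.983, 0.0, 0.0]
ft_force: [-0.0, -0.3, -3.5]
grip_width: 0.0605
grasp_force: 65.9
```

Request:
{"method": "drive_tool", "body": {"increments": [[[0,0,-1],[0,0,0],0.4],[[0,0,-1],[0,0,0],0.4],[[0,0,-1],[0,0,0],0.4],[[0,0,-1],[0,0,0],0.4],[[0,0,0],[0,0,0],0.4]]}}

```text
clock: 25.1
eef_pos: [0.4158, 0.2783, 0.0172]
tool_rot: [0.181, 0.984, -0.0, -0.0]
ft_force: [0.3, 0.1, -3.4]
grip_width: 0.061
grasp_force: 65.9
```

Request:
{"method": "drive_tool", "body": {"increments": [[[0,0,-1],[0,0,0],0.4],[[0,0,-1],[0,0,0],0.4],[[0,0,0],[0,0,0],0.4]]}}

```text
clock: 25.35
eef_pos: [0.4158, 0.2783, 0.0169]
tool_rot: [0.181, 0.984, 0.0, 0.0]
ft_force: [-4.3, -3.7, 9.1]
grip_width: 0.0606
grasp_force: 67.5
```

Request:
{"method": "drive_tool", "body": {"increments": [[[0,0,1],[0,0,0],0.4],[[0,0,0],[0,0,0],0.75],[[0,0,0],[0,0,0],0.85],[[0,0,0],[0,0,0],1],[[0,0,0],[0,0,0],1],[[0,0,0],[0,0,0],1],[[0,0,15],[0,0,0],1],[[0,0,30],[0,0,0],1]]}}

```text
clock: 26.02
eef_pos: [0.4131, 0.2764, 0.0584]
tool_rot: [0.181, 0.983, -0.003, -0.003]
ft_force: [0.7, -0.4, -0.4]
grip_width: 0.085
grasp_force: 0.0
```

Request:
{"method": "drive_tool", "body": {"increments": [[[0,0,35],[0,0,0],1],[[0,0,40],[0,0,0],1],[[0,0,40],[0,0,0],1],[[-30,10,30],[0,0,0],1],[[-30,10,0],[0,0,0],1],[[-30,20,0],[0,0,0],1],[[-30,30,0],[0,0,0],1],[[-20,30,0],[0,0,0],1]]}}

```text
clock: 26.68
eef_pos: [0.2756, 0.3774, 0.2056]
tool_rot: [0.181, 0.983, 0.0, -0.0]
ft_force: [-0.1, 0.0, 0.8]
grip_width: 0.0854
grasp_force: 0.0
```

Request:
{"method": "drive_tool", "body": {"increments": [[[-20,35,0],[0,0,0],1],[[-20,35,0],[0,0,0],1],[[-10,20,0],[0,0,0],1],[[0,0,0],[0,0,0],1],[[0,0,0],[0,0,0],1],[[0,0,0],[0,0,0],1]]}}

```text
clock: 27.18
eef_pos: [0.2278, 0.4666, 0.2046]
tool_rot: [0.181, 0.984, -0.001, 0.0]
ft_force: [-0.4, -0.6, -0.3]
grip_width: 0.0854
grasp_force: 0.0
```

```bash
python3 - <<'E'
from h import *
o=get_obs();print(o["eef_pos"],o["joint_vel"].round(3) if hasattr(o["joint_vel"],"round") else o["joint_vel"])
s=camera("side");c=camera("top")
a=cv2.resize(c["image"][100:270,60:420],(800,378));b=cv2.resize(s["image"][110:345,190:390],(255,300))
im=np.zeros((590,800,3),np.uint8);im[:378]=a;im[378:,:]=cv2.resize(s["image"][120:280,200:360],(212,212)).repeat(1,0)[:, :1]*0
im[378:,:400]=cv2.resize(s["image"][125:231,180:380],(400,212));im[378:,400:]=cv2.resize(s["image"][220:326,220:420],(400,212))
cv2.imwrite("pics/fin.png",im[:,:,::-1])
E
```

```text
[0.22778803 0.46658481 0.20457923] [-0.024 -0.013 -0.008 -0.001  0.003  0.002]
```

View pics/fin.png

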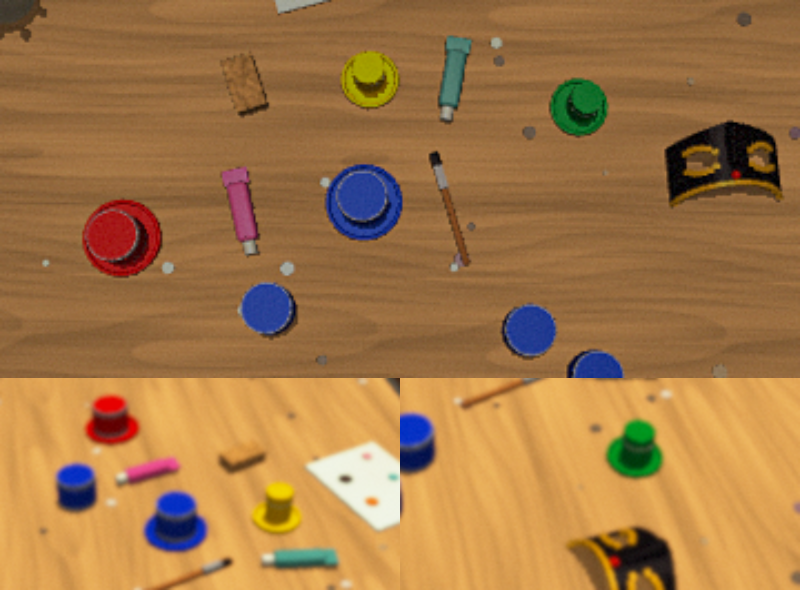

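In the composite, all four pots stand upright in the dish of their own colour: red (120,238), blue (363,200), yellow (369,78), green (580,106). The mask hasn't moved, and the arm is clear.

```bash
python3 -c "
from workcell import job_done
print(job_done())"
```

```text
the job is handed in; nothing more can be done
None
```

I took both stacks apart jar first, stood all four pots upright in the dishes of their own colours, left the mask where it was, and handed the job in at about 27 s; the hand-in gave no verdict.

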